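# Work the stuck sample tube out of its steel block

## Task

The tall sample tube has seized in its steel block: a straight pull only lifts the block with it. Work the tube free by twisting it back and forth while drawing it gently up a little at a time, without jerking it and keeping the block down in its tray, then lower the tube into the empty white pot, its foot well down inside, and let go. Leave the short tube standing in its own block.

Things in the scene. Friction and masses are not known exactly. Their poses are not given: they have to be found in the camera images.
- tall_tube: The stuck sample tube: clear, 16 mm diameter, with a round red cap (24 mm diameter, the top 24 mm of its length); 118 mm long in all, 20 g. Origin at the centre of its foot, z up along it. It stands upright in a steel block, foot 12 mm and cap top 130 mm above the table. Any grip across the cap will do; to turn it takes about 0.2 N m, so grip firmly (40 N or more).
- mouth (a point): Centre of the top of the stuck tube's block: bare steel, 64 x 64 mm, top 54 mm above the table, in a black tray 90 x 90 mm, 16 mm high. Inside, sprung pads clamp the tube: a straight pull meets 20 to 25 N. While it is being turned, either way, it slides up easily: 4 mm for each 60 degrees. The pads let go when it has risen 26 mm; its foot leaves the mouth after 42 mm.
- block_a (a joint): How far the stuck tube's block is lifted out of its tray, m: 0 is fully down. It weighs 15 N, less than the tube's hold, so a straight pull lifts it. It can only move straight up (60 mm); the tray keeps it from turning or sliding, and it drops back by its weight when the tube slips. It must not rise 15 mm.
- pot: The empty white plastic pot, open at the top: 70 mm high, 72 mm across the rim, narrower at the foot, wall 3 mm, 150 g, loose on the table. Origin at the centre of its underside, z up; its inner floor is about 5 mm above. A second, like pot, full of tubes, is a bystander.
- short_tube: The short sample tube, to be left alone: like the tall one but 82 mm long, standing loose in a second such block and tray; cap top 94 mm above the table. Origin at the centre of its foot.

How it is judged:
On the way, in this order (a step that is already met when the one before it is completed fails the run):
1. the tall tube is clear of its block, which is down in its tray (height (world z) of tall_tube above 0.062 m and value of joint block_a below 0.005 m), for 0.1 s.
2. the tall tube, still held, has its foot well down in the empty pot (horizontal distance between tall_tube and pot below 0.034 m and z of tall_tube in the frame of pot below 0.045 m and contact force between the fingers and tall_tube above 0.5 N), for 0.1 s.
At the end, for the whole second after the job is handed in: Tall tube at rest cap up in the empty pot (tilt under 45 degrees), foot under 20 mm above the pot's underside and 34 mm of its axis; pot upright (8 degrees); the tall tube's block down in its tray (5 mm); short tube within 15 mm of its start (horizontal distance between tall_tube and pot below 0.034 m and z of tall_tube in the frame of pot below 0.02 m and angle between tall_tube's own z axis and vertical below 0.8 rad and angle between pot's own z axis and vertical below 0.15 rad and linear speed of tall_tube below 0.03 m/s and value of joint block_a below 0.005 m and distance of short_tube from where it was at the start of the episode below 0.015 m); the robot touches nothing.
It fails at once if the tall tube's block is lifted 15 mm or more in its tray (value of joint block_a above 0.015 m).
It fails at once if the short tube is moved by more than 15 mm (distance of short_tube from where it was at the start of the episode above 0.015 m).
It fails at once if the tall tube is jerked (faster than 0.35 m/s) while in its block (linear speed of tall_tube above 0.35 m/s and horizontal distance between tall_tube and mouth below 0.03 m and height (world z) of tall_tube below 0.055 m).
It also fails if it takes over 64 s, if anything falls off the work surface, if the arm or the gripper's body presses on something with over 40 N, if the wrist force passes 120 N, or if a joint passes its speed limit or range.

## Robot

A 6-joint arm with a two-finger parallel gripper is mounted at the origin on the work surface. World frame = base frame: x ahead of the robot, y to its left, z up, the work surface at z = 0. Lengths are in m, angles in rad, forces in N, time in s.
With the tool pointing down it reaches from about 0.3 to 0.775 m from the base axis. Payload 14.6 kg.
Tool frame: the origin (TCP) lies between the finger pads; the fingertips stand 17 mm ahead of it and the grasp point (between the pads) lies 2 mm behind it; z points along the fingers, y is the line along which they close (so a half turn about z gives the same grasp; the last joint's range is limited). The gripper opens to 85 mm and grips with 20 to 120 N. Pads are 22 mm wide; open, the fingers measure 114 mm over their backs; the gripper's body (76 mm by 85 mm) begins 54 mm behind the grasp point. The pads swing forward as they close: fully open they stand 13 mm farther back than shut.
Start: joints at [1.064, 0.3, 1.521, -0, 1.321, -0.067], TCP at [0.234, 0.498, 0.248] pointing down, gripper open.
Joint ranges: [-3.03, 3.03], [-0.79, 2.21], [0.23, 2.52], [-1.04, 4.18], [0, 3.07], [-2.55, 2.55]. Speed limits (rad/s): [2.22, 2.22, 2.57, 3.14, 3.14, 3.14].

## Interface

Orientations are given as a 3x3 rotation matrix whose columns are the frame's x, y, z axes.
In Python, from rig import observe, camera, ctrl gives the robot as it stands.
- The arm moves only by the tool servo_tool, never from a script. Its argument "moves" is a list that holds one entry, the list of rows, each a list of 5 numbers: the shift along the tool's x, y, z in units of 750 mm (1.0 is 750 mm), then the turn about the tool's z in units of 2 pi rad (1.0 is 2 pi rad), then the opening in per cent of the stroke, from 0 (shut) to 100 (fully open). A call has 1 to 12 rows; each row shifts and turns the commanded pose from where the row before left it, along the tool's axes as they then stand; what a row does not reach is not made up. A row lasts 1/8 s, in which the tool goes at most 62.5 mm and 10.7 degrees, less where a joint would pass 70% of its speed; a pose out of reach is approached as far as the arm can. A call with a number of a shift or a turn outside -1 to 1 is refused whole. A call with a gripper value outside its range is refused whole. The fingers move at their own pace and stop on an object; the grip force is fixed at half the most. Time passes only in rows, so rows that do not move let the fingers close. It gives the time, the measured TCP pose, the force, the opening and the grip force at its end, in the units of the state.
- observe(): the state, without advancing time (a new reading comes with each control period).
- camera(name): name is "scene" or "top" or "wrist"; returns a dict with "image" (420x560x3 uint8, blue, green, red), "mtx" (3x3 intrinsics, pixels), "extrinsics" (4x4, takes a point from camera to world coordinates). Camera axes: x right, y up, looking along -z (the intrinsics and any distortion apply to the point x, -y, -z); pixel columns grow to the right and rows downward; lengths in m; the calibration is good to about 2 mm. A picture is of the moment at which its call begins. There is no depth.
- ctrl.hand_in(): hands the job in; it is judged then, once.
The state is a dict: "clock": time; "qpos": joint angles; "dq": joint speeds; "joint_torque": joint torques, N m; "position": TCP position; "tool_rot": TCP orientation; "wrist_force": force on the tool from outside, world axes, zero at the start; "ft_torque": the same for the moment, N m; "opening": finger opening in m; "gripper_force": force on a finger pad.
Only numpy, scipy, OpenCV 4.12 (cv2) and the standard library are available. Lean on these libraries where they do the work, as an engineer would, in place of code of your own. Each camera call takes 0.05 s, during which the arm holds its last target. There are 200 camera calls.

## Working session

There is one attempt and no reset: what is moved stays moved. The work goes in short steps, Python scripts to look and compute and a tool call to move; the robot and the scene stay as the last step left them, time stands still between calls to the robot, and variables do not carry over. Pictures are saved under pics/ and viewed, at most 10 in all, crops included, and the job is handed in when it is done.

Besides the shell and the picture viewer there is one more tool, called after "Request:" by a JSON object that holds its "op" and its "data". servo_tool: Moves the arm, as the interface text tells. Its arguments: {"type":"object","properties":{"moves":{"type":"array","items":{"type":"array","items":{"type":"array","items":{"type":"number"}}}}},"required":["moves"]}

```bash
mkdir -p pics; ls; python3 - <<'E'
from rig import observe,camera
import cv2,numpy as np
s=observe();print(s)
for n in ("scene","top"):
    c=camera(n);cv2.imwrite(f"pics/{n}0.png",c["image"]);print(n,c["mtx"],c["extrinsics"])
E
```

```text
pics
{'clock': 0.0, 'qpos': array([ 1.06440702e+00,  3.00480120e-01,  1.52164086e+00, -5.71867999e-06,
        1.32069481e+00, -6.65906727e-02]), 'dq': array([-0.00022187,  0.00066139,  0.0011288 ,  0.00018621, -0.00103054,
       -0.00144676]), 'joint_torque': array([ 8.67947601e-04, -5.43501878e+01, -3.61793768e+01, -4.39130008e-05,
        4.02945589e-03,  2.79739815e-06]), 'position': array([0.23405149, 0.49745512, 0.24769107]), 'tool_rot': array([[-9.04837995e-01,  4.25755630e-01, -5.88406504e-04],
       [ 4.25756030e-01,  9.04837363e-01, -1.07232700e-03],
       [ 7.58629316e-05, -1.22079983e-03, -9.99999252e-01]]), 'wrist_force': array([-0.1101518 ,  0.80740264,  0.40519663]), 'ft_torque': array([ 0.00833891,  0.03553808, -0.00130534]), 'gripper_force': 0.0, 'opening': 0.08514159476302548}
scene [[411.14696234   0.         275.63941395]
 [  0.         411.14696234 214.10678368]
 [  0.           0.           1.        ]] [[-0.76496294 -0.43263161  0.47713897  0.85601481]
 [ 0.64405736 -0.50844712  0.57155197  0.42810121]
 [-0.00467151  0.74452094  0.66758277  0.55706902]
 [ 0.          0.          0.          1.        ]]
top [[492.13526141   0.         279.6681781 ]
 [  0.         492.13526141 218.13992787]
 [  0.           0.           1.        ]] [[ 0.02188006  0.98025023 -0.19654708  0.32260894]
 [-0.99968736  0.02383114  0.00756694  0.0081325 ]
 [ 0.01210144  0.19632006  0.98046519  1.00826289]
 [ 0.          0.          0.          1.        ]]
```

View pics/scene0.png

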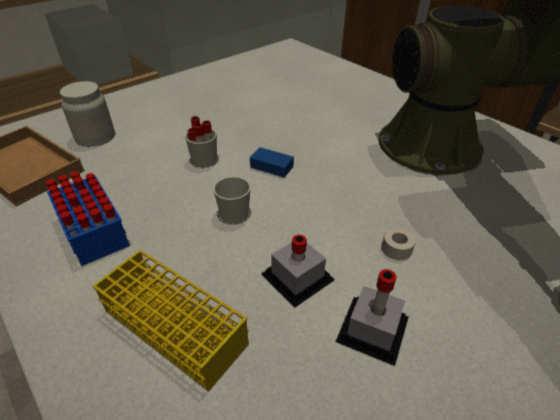

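View pics/top0.png

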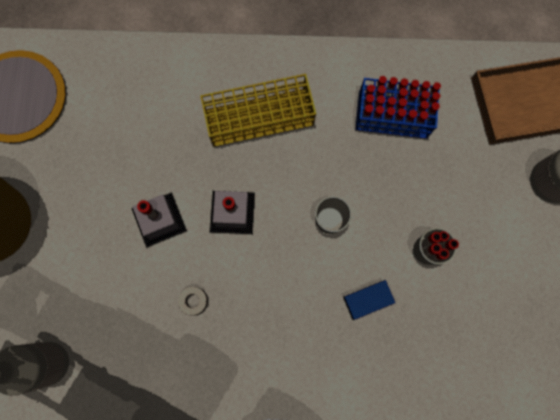

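The scene view shows the tall tube's cap at (386,281), the short one's at (299,244) and the empty pot at (233,200). In the top view they are at (145,207), (229,203) and (333,216).

```bash
cat > h.py <<'E'
import numpy as np,cv2
from rig import observe,camera
def ray(c,p):
    E=c["extrinsics"];K=c["mtx"]
    d=np.linalg.solve(K,[p[0],p[1],1.]);d=E[:3,:3]@(d*[1,-1,-1]);return E[:3,3],d/np.linalg.norm(d)
def plane(c,p,z):
    o,d=ray(c,p);return o+d*(z-o[2])/d[2]
def cross(r1,r2):
    A=np.stack([r1[1],-r2[1]],1);t=np.linalg.lstsq(A,r2[0]-r1[0],rcond=None)[0]
    a=r1[0]+t[0]*r1[1];b=r2[0]+t[1]*r2[1];return (a+b)/2,np.linalg.norm(a-b)
def proj(c,P):
    E=c["extrinsics"];q=E[:3,:3].T@(np.array(P)-E[:3,3])*[1,-1,-1];q=c["mtx"]@q;return q[:2]/q[2]
def red(img):
    h=cv2.cvtColor(img,cv2.COLOR_BGR2HSV)
    return (((h[...,0]<8)|(h[...,0]>172))&(h[...,1]>150)&(h[...,2]>60)).astype(np.uint8)*255
def blobs(m,amin=20):
    n,l,s,c=cv2.connectedComponentsWithStats(m);return [(c[i].round(1),s[i]) for i in range(1,n) if s[i][4]>amin]
E
python3 - <<'E'
from h import *
T=camera("top");S=camera("scene")
for n,c in(("t",T),("s",S)):
    print(n);
    for b in blobs(red(c["image"])): 
        if (n=="t" and b[0][0]<260) or (n=="s" and b[0][0]>280): print(b)
for n,c,(u,v) in(("t",T,(333,216)),("s",S,(233,200))):
    p=c["image"][v-30:v+30,u-30:u+30];cv2.imwrite(f"pics/{n}p.png",p)
a=cv2.hconcat([cv2.resize(cv2.imread(f"pics/{n}p.png"),(400,400),interpolation=cv2.INTER_CUBIC) for n in "ts"])
cv2.imwrite("pics/pot.png",a)
E
```

```text
t
(array([228.2, 202.7]), array([223, 197,  12,  12,  83], dtype=int32))
(array([143.6, 206.4]), array([138, 201,  12,  12,  85], dtype=int32))
s
(array([299.2, 244.3]), array([292, 235,  14,  19, 177], dtype=int32))
(array([387.1, 280.6]), array([379, 270,  17,  23, 228], dtype=int32))
```

View pics/pot.png

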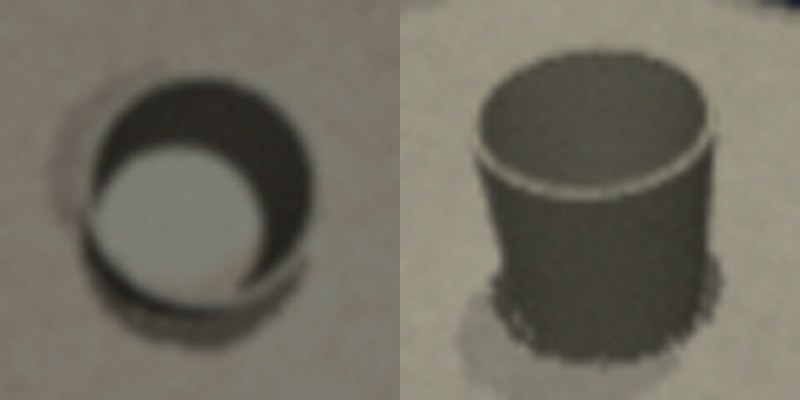

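The crop shows the empty pot's rim, centred at about (333,214.5) in the top view and (232.4,188.4) in the scene view.

```bash
python3 - <<'E'
from h import *
T=camera("top");S=camera("scene");np.set_printoptions(precision=4,suppress=True)
for n,t,s,z in(("tall",(143.6,206.4),(387.1,280.6),.12),("short",(228.2,202.7),(299.2,244.3),.085),("pot",(333,214.5),(232.4,188.4),.07)):
    print(n,cross(ray(T,t),ray(S,s)),plane(T,t,z),plane(S,s,z))
E
```

```text
tall (array([0.5162, 0.2532, 0.12  ]), np.float64(0.0015869035143908014)) [0.5166 0.2525 0.12  ] [0.5157 0.2538 0.12  ]
short (array([0.5355, 0.1013, 0.0831]), np.float64(0.0013829172526217683)) [0.5356 0.1006 0.085 ] [0.5364 0.1032 0.085 ]
pot (array([ 0.521 , -0.1031,  0.0662]), np.float64(0.0007315436669244344)) [ 0.5205 -0.1029  0.07  ] [ 0.5234 -0.0986  0.07  ]
```

Request:
{"op": "servo_tool", "data": {"moves": [[[-0.06,-0.017,0,0,100],[-0.06,-0.017,0,0,100],[-0.06,-0.017,0,0,100],[-0.06,-0.017,0,0,100],[-0.06,-0.017,0,0,100],[-0.06,-0.017,0,0,100],[-0.06,-0.017,0,0,100],[-0.06,-0.017,0,0,100],[0,0,0,0,100],[0,0,0,0,100]]]}}

```text
clock: 1.55
position: [0.5162, 0.2523, 0.2481]
tool_rot: [[-0.905, 0.426, -0.0], [0.426, 0.905, -0.0], [0.0, -0.0, -1.0]]
wrist_force: [0.3, 1.1, -0.3]
opening: 0.0851
gripper_force: 0.0
```

```bash
python3 - <<'E'
from h import *
np.set_printoptions(precision=4,suppress=True)
W=camera("wrist");s=observe();print(s["position"],s["qpos"],s["tool_rot"])
cv2.imwrite("pics/w1.png",W["image"])
for b in blobs(red(W["image"])):print(b,plane(W,b[0],.118),plane(W,b[0],.085))
print(W["extrinsics"],W["mtx"])
E
```

```text
[0.516  0.2526 0.2482] [ 0.3915  0.3547  1.4487  0.0001  1.3384 -0.7401] [[-0.9051  0.4252 -0.0003]
 [ 0.4252  0.9051  0.    ]
 [ 0.0003 -0.0001 -1.    ]]
(array([280.7, 213.4]), array([265, 196,  33,  38, 738], dtype=int32)) [0.5141 0.2506 0.118 ] [0.5217 0.247  0.085 ]
(array([130.8, 286.3]), array([117, 277,  30,  25, 267], dtype=int32)) [0.5173 0.1211 0.118 ] [0.5253 0.1008 0.085 ]
[[ 0.4267 -0.8723 -0.2388  0.4548]
 [ 0.9044  0.4112  0.1137  0.2792]
 [-0.001  -0.2645  0.9644  0.3747]
 [ 0.      0.      0.      1.    ]] [[363.2303   0.     281.0702]
 [  0.     363.2303 219.4363]
 [  0.       0.       1.    ]]
```

View pics/w1.png

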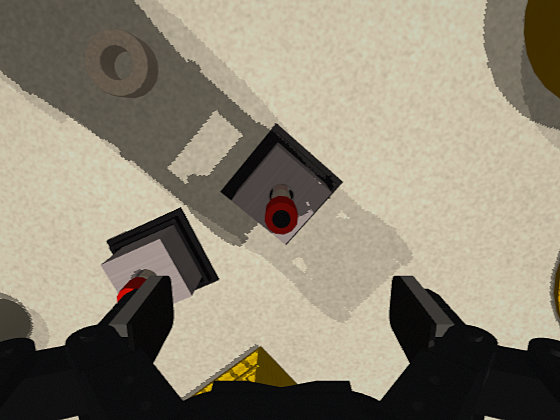

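The wrist view shows the tall cap at (281,215), midway between the fingers. It agrees with my estimate to about 2 mm. I'll descend and grip.

Request:
{"op": "servo_tool", "data": {"moves": [[[0,-0.0015,0.04,0,100],[0,0,0.04,0,100],[0,0,0.04,0,100],[0,0,0.035,0,100],[0,0,0.02,0,100],[0,0,0,0,100],[0,0,0,0,0],[0,0,0,0,0],[0,0,0,0,0],[0,0,0,0,0],[0,0,0,0,0],[0,0,0,0,0]]]}}

```text
clock: 3.1
position: [0.5162, 0.2512, 0.1176]
tool_rot: [[-0.905, 0.426, 0.001], [0.426, 0.905, 0.0], [-0.001, 0.001, -1.0]]
wrist_force: [-0.8, -0.4, 5.7]
opening: 0.0226
gripper_force: 58.6
```

Request:
{"op": "servo_tool", "data": {"moves": [[[0,0,0,0,0],[0,0,0,0,0],[0,0,0,0,0],[0,0,0,0,0]]]}}

```text
clock: 3.6
position: [0.5162, 0.2512, 0.1176]
tool_rot: [[-0.905, 0.426, 0.001], [0.426, 0.905, 0.0], [-0.001, 0.001, -1.0]]
wrist_force: [-0.6, 1.0, 5.3]
opening: 0.0224
gripper_force: 58.6
```

```bash
python3 - <<'E'
from h import *
np.set_printoptions(precision=4,suppress=True)
s=observe();print(s["position"],s["qpos"],s["opening"],s["gripper_force"],s["wrist_force"],s["ft_torque"])
W=camera("wrist");cv2.imwrite("pics/w2.png",W["image"])
E
```

```text
[0.5162 0.2512 0.1176] [ 0.389   0.4895  1.5807  0.      1.0705 -0.7421] 0.022443952738333467 58.60775113105774 [-0.6338  0.9788  5.3435] [-0.0255  0.1442  0.0658]
```

View pics/w2.png

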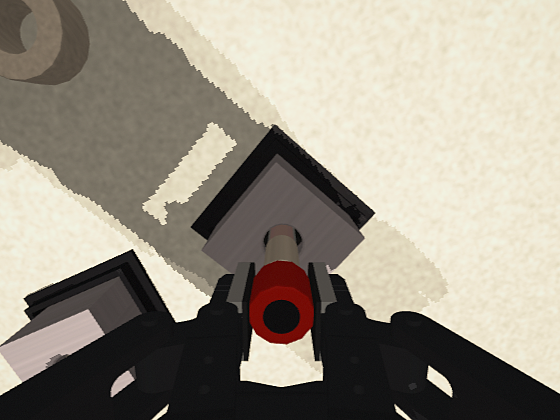

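The grip is good: the red cap sits squarely between the pads at (281,300), with 59 N of grip. Next I'll twist with a gentle draw.

Request:
{"op": "servo_tool", "data": {"moves": [[[0,0,0,0.02,0],[0,0,-0.0005,0.025,0],[0,0,-0.0007,0.025,0],[0,0,-0.0007,0.025,0],[0,0,-0.0007,0.025,0],[0,0,-0.0007,0.025,0],[0,0,-0.0007,0.025,0],[0,0,0,0.01,0]]]}}

```text
clock: 4.65
position: [0.5153, 0.2508, 0.1189]
tool_rot: [[0.003, 1.0, -0.002], [1.0, -0.003, -0.001], [-0.001, -0.002, -1.0]]
wrist_force: [-0.5, 0.6, -6.9]
opening: 0.0225
gripper_force: 59.4
```

```bash
python3 - <<'E'
from h import *
s=observe();print(s["position"],s["qpos"],s["wrist_force"],s["ft_torque"])
E
```

```text
[0.51531639 0.25076675 0.11887774] [ 3.88989683e-01  4.87379184e-01  1.58045711e+00 -1.51684550e-05
  1.07632224e+00  3.92453285e-01] [-0.51759865  0.59767299 -6.88398134] [-0.01283791  0.22095126  0.06858238]
```

Request:
{"op": "servo_tool", "data": {"moves": [[[0,0,0,-0.02,0],[0,0,-0.0005,-0.025,0],[0,0,-0.0007,-0.025,0],[0,0,-0.0007,-0.025,0],[0,0,-0.0007,-0.025,0],[0,0,-0.0007,-0.025,0],[0,0,-0.0007,-0.025,0],[0,0,-0.0007,-0.025,0],[0,0,-0.0007,-0.025,0],[0,0,-0.0007,-0.025,0],[0,0,0,-0.01,0]]]}}

```text
clock: 6.02
position: [0.5155, 0.2513, 0.1234]
tool_rot: [[-0.999, -0.035, -0.002], [-0.035, 0.999, 0.0], [0.002, 0.0, -1.0]]
wrist_force: [2.0, 4.2, -10.4]
opening: 0.0219
gripper_force: 59.8
```

```bash
python3 - <<'E'
from h import *
s=observe();print(s["position"],s["qpos"],s["wrist_force"],s["ft_torque"])
W=camera("wrist");cv2.imwrite("pics/w3.png",W["image"])
S=camera("scene");cv2.imwrite("pics/s3.png",cv2.resize(S["image"][230:370,310:450],(560,560)))
E
```

```text
[0.51554329 0.25126948 0.12339216] [ 3.89361735e-01  4.81762376e-01  1.57699336e+00  8.10206338e-04
  1.08419991e+00 -1.21664430e+00] [  1.99085977   4.17969208 -10.37348087] [ 0.84000537 -0.49332988 -0.06056131]
```

View pics/w3.png

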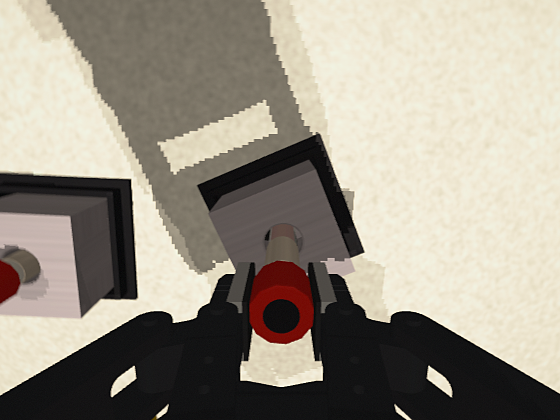

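The block is seated and the tube has risen about 6 mm. The pull is under the block's 15 N weight, so I'll continue.

Request:
{"op": "servo_tool", "data": {"moves": [[[0,0,0,0.02,0],[0,0,-0.0005,0.025,0],[0,0,-0.0007,0.025,0],[0,0,-0.0007,0.025,0],[0,0,-0.0007,0.025,0],[0,0,-0.0007,0.025,0],[0,0,-0.0007,0.025,0],[0,0,-0.0007,0.025,0],[0,0,-0.0007,0.025,0],[0,0,-0.0007,0.025,0],[0,0,-0.0007,0.025,0],[0,0,0,0.01,0]]]}}

```text
clock: 7.62
position: [0.5151, 0.2506, 0.1283]
tool_rot: [[0.162, 0.987, -0.003], [0.987, -0.162, -0.001], [-0.002, -0.003, -1.0]]
wrist_force: [-0.3, -0.1, -10.3]
opening: 0.0223
gripper_force: 59.7
```

Request:
{"op": "servo_tool", "data": {"moves": [[[0,0,0,-0.02,0],[0,0,-0.0005,-0.025,0],[0,0,-0.0007,-0.025,0],[0,0,-0.0007,-0.025,0],[0,0,-0.0007,-0.025,0],[0,0,-0.0007,-0.025,0],[0,0,-0.0007,-0.025,0],[0,0,-0.0007,-0.025,0],[0,0,-0.0007,-0.025,0],[0,0,-0.0007,-0.025,0],[0,0,-0.0007,-0.025,0],[0,0,0,-0.01,0]]]}}

```text
clock: 9.12
position: [0.5154, 0.251, 0.1335]
tool_rot: [[-0.999, -0.033, -0.002], [-0.033, 0.999, -0.0], [0.002, -0.0, -1.0]]
wrist_force: [1.7, 2.4, -12.9]
opening: 0.0223
gripper_force: 59.7
```

Request:
{"op": "servo_tool", "data": {"moves": [[[0,0,0,0.02,0],[0,0,0,0.025,0],[0,0,-0.0006,0.025,0],[0,0,-0.0006,0.025,0],[0,0,-0.0006,0.025,0],[0,0,-0.0006,0.025,0],[0,0,-0.0006,0.025,0],[0,0,-0.0006,0.025,0],[0,0,-0.0006,0.025,0],[0,0,-0.0006,0.025,0],[0,0,-0.0006,0.025,0],[0,0,0,0.01,0]]]}}

```text
clock: 10.62
position: [0.515, 0.2506, 0.1375]
tool_rot: [[0.162, 0.987, -0.003], [0.987, -0.162, -0.002], [-0.002, -0.003, -1.0]]
wrist_force: [-0.8, -0.6, -10.3]
opening: 0.0219
gripper_force: 60.0
```

Request:
{"op": "servo_tool", "data": {"moves": [[[0,0,0,-0.02,0],[0,0,-0.0005,-0.025,0],[0,0,-0.0006,-0.025,0],[0,0,-0.0006,-0.025,0],[0,0,-0.0006,-0.025,0],[0,0,-0.0006,-0.025,0],[0,0,-0.0006,-0.025,0],[0,0,-0.0006,-0.025,0],[0,0,-0.0006,-0.025,0],[0,0,-0.0006,-0.025,0],[0,0,-0.0006,-0.025,0],[0,0,0,-0.01,0]]]}}

```text
clock: 12.12
position: [0.5153, 0.2509, 0.1421]
tool_rot: [[-0.999, -0.033, -0.002], [-0.033, 0.999, -0.001], [0.002, -0.001, -1.0]]
wrist_force: [0.1, 2.7, -11.3]
opening: 0.0222
gripper_force: 59.8
```

```bash
python3 - <<'E'
from h import *
S=camera("scene");cv2.imwrite("pics/s5.png",cv2.resize(S["image"][220:370,310:460],(600,600)))
E
```

```text
(no output)
```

View pics/s5.png

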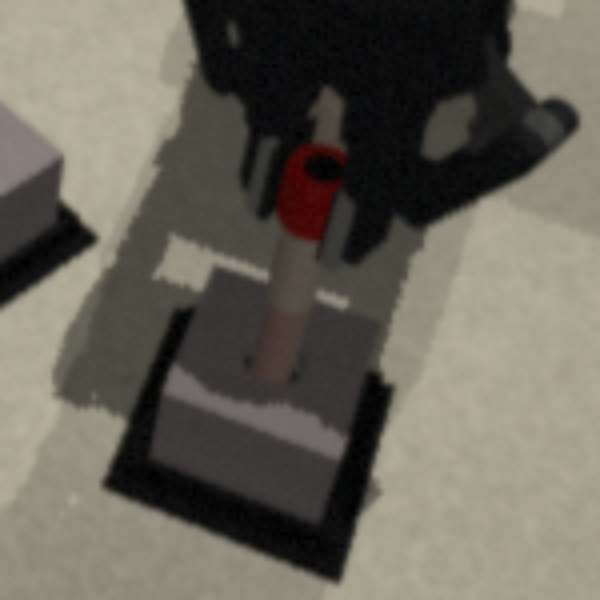

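The block is still fully down, and the tube is about 24 mm up in the mouth at crop (275,370). One more swing.

Request:
{"op": "servo_tool", "data": {"moves": [[[0,0,0,0.02,0],[0,0,0,0.025,0],[0,0,-0.0006,0.025,0],[0,0,-0.0006,0.025,0],[0,0,-0.0006,0.025,0],[0,0,-0.0006,0.025,0],[0,0,-0.0006,0.025,0],[0,0,-0.0006,0.025,0],[0,0,-0.0006,0.025,0],[0,0,-0.0006,0.025,0],[0,0,0,0.01,0]]]}}

```text
clock: 13.55
position: [0.5162, 0.2509, 0.1474]
tool_rot: [[0.006, 1.0, 0.001], [1.0, -0.006, -0.0], [-0.0, 0.001, -1.0]]
wrist_force: [-0.3, 0.1, 0.1]
opening: 0.022
gripper_force: 61.1
```

It's free: the wrist force is back to 0. I'll lift straight up.

Request:
{"op": "servo_tool", "data": {"moves": [[[0,0,-0.003,0,0],[0,0,-0.007,0,0],[0,0,-0.007,0,0],[0,0,-0.007,0,0],[0,0,-0.016,0,0],[0,0,-0.016,0,0],[0,0,-0.016,0,0],[0,0,-0.016,0,0],[0,0,-0.016,0,0],[0,0,-0.016,0,0],[0,0,0,0,0]]]}}

```text
clock: 14.92
position: [0.5163, 0.2512, 0.2379]
tool_rot: [[-0.0, 1.0, 0.002], [1.0, 0.0, 0.001], [0.001, 0.002, -1.0]]
wrist_force: [-0.2, 0.3, -1.1]
opening: 0.0221
gripper_force: 61.1
```

```bash
python3 - <<'E'
from h import *
np.set_printoptions(precision=4,suppress=True)
s=observe();print(s["position"],s["qpos"],s["wrist_force"])
S=camera("scene")
for b in blobs(red(S["image"]),60):print(b)
cv2.imwrite("pics/s6.png",S["image"])
E
```

```text
[0.5163 0.2512 0.2379] [ 0.389   0.361   1.4645 -0.      1.3145  0.389 ] [-0.2169  0.3025 -1.148 ]
(array([198.4, 128.7]), array([188, 117,  23,  23, 282], dtype=int32))
(array([ 86. , 196.5]), array([ 70, 171,  32,  52, 455], dtype=int32))
(array([ 99.9, 195.1]), array([ 86, 173,  28,  45, 399], dtype=int32))
(array([ 73. , 200.1]), array([ 58, 174,  31,  54, 449], dtype=int32))
(array([ 58.3, 200.5]), array([ 45, 178,  27,  48, 417], dtype=int32))
(array([410. , 217.7]), array([404, 205,  12,  24, 127], dtype=int32))
(array([298.8, 244.7]), array([292, 235,  14,  19, 201], dtype=int32))
```

View pics/s6.png

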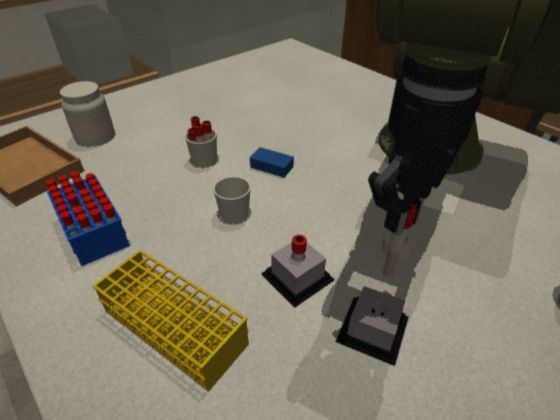

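The tube is clear, its block is down and the short tube is untouched. I'll carry the tube over to the pot.

Request:
{"op": "servo_tool", "data": {"moves": [[[-0.03,0.001,0,0,0],[-0.05,0.001,0,0,0],[-0.05,0.001,0,0,0],[-0.05,0.001,0,0,0],[-0.05,0.001,0,0,0],[-0.05,0.001,0,0,0],[-0.05,0,0,0,0],[-0.05,0,0,0,0],[-0.05,0,0,0,0],[-0.04,0,0,0,0],[0,0,0,0,0],[0,0,0,0,0]]]}}

```text
clock: 16.48
position: [0.5201, -0.1015, 0.2366]
tool_rot: [[0.0, 1.0, -0.001], [1.0, -0.0, 0.0], [0.0, -0.001, -1.0]]
wrist_force: [0.0, -0.7, -1.2]
opening: 0.022
gripper_force: 61.1
```

```bash
python3 - <<'E'
from h import *
np.set_printoptions(precision=4,suppress=True)
s=observe();print(s["position"],s["qpos"],s["wrist_force"])
S=camera("scene");W=camera("wrist");p=s["position"]
print("foot expected at scene px",proj(S,[p[0],p[1],.132]),"rim wrist px",proj(W,[.521,-.1015,.07]))
a=cv2.resize(S["image"][100:260,160:320],(400,400));b=cv2.resize(W["image"],(400,300))
cv2.imwrite("pics/s7.png",cv2.hconcat([a,cv2.copyMakeBorder(b,0,100,0,0,0)]))
E
```

```text
[ 0.5201 -0.1015  0.2366] [-0.2619  0.2655  1.593   0.0001  1.2838 -0.2614] [ 0.0464 -0.6756 -1.174 ]
foot expected at scene px [230.4049 160.0845] rim wrist px [283.3158 201.9624]
```

View pics/s7.png

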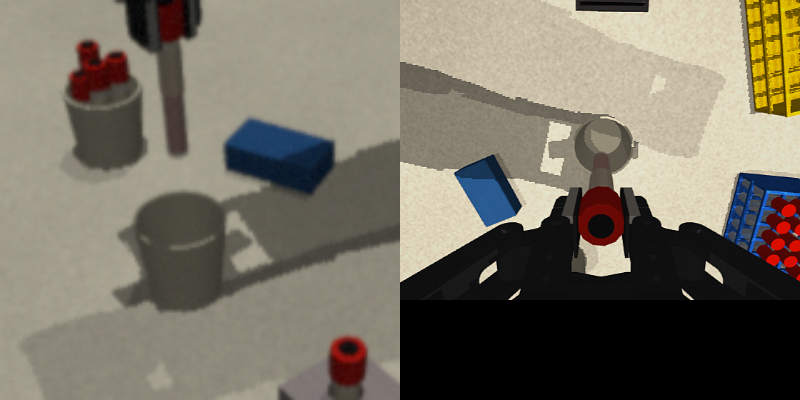

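The foot is at crop (178,153), right over the pot mouth, and the wrist view puts the rim centre within about 3 mm of the estimate. I'll lower it.

Request:
{"op": "servo_tool", "data": {"moves": [[[0,0,0.01,0,0],[0,0,0.02,0,0],[0,0,0.02,0,0],[0,0,0.02,0,0],[0,0,0.02,0,0],[0,0,0.02,0,0],[0,0,0.02,0,0],[0,0,0.015,0,0],[0,0,0.01,0,0],[0,0,0.004,0,0],[0,0,0,0,0],[0,0,0,0,0]]]}}

```text
clock: 18.08
position: [0.5207, -0.1015, 0.118]
tool_rot: [[-0.0, 1.0, 0.001], [1.0, 0.0, -0.0], [-0.0, 0.001, -1.0]]
wrist_force: [-0.0, 0.1, -1.4]
opening: 0.0221
gripper_force: 61.1
```

Request:
{"op": "servo_tool", "data": {"moves": [[[0,0,0.003,0,0],[0,0,0.003,0,0],[0,0,0,0,0],[0,0,0,0,0]]]}}

```text
clock: 18.58
position: [0.5205, -0.1014, 0.1131]
tool_rot: [[-0.0, 1.0, 0.0], [1.0, 0.0, -0.0], [-0.0, 0.0, -1.0]]
wrist_force: [0.3, 0.1, 0.1]
opening: 0.0225
gripper_force: 61.1
```

Request:
{"op": "servo_tool", "data": {"moves": [[[0,0,0.0025,0,0],[0,0,0,0,0],[0,0,0,0,32],[0,0,0,0,36],[0,0,0,0,50],[0,0,0,0,100],[0,0,0,0,100],[0,0,0,0,100],[0,0,0,0,100],[0,0,0,0,100],[0,0,0,0,100]]]}}

```text
clock: 19.95
position: [0.5205, -0.1014, 0.1113]
tool_rot: [[-0.0, 1.0, -0.0], [1.0, 0.0, 0.0], [0.0, -0.0, -1.0]]
wrist_force: [0.0, -0.2, 0.7]
opening: 0.0851
gripper_force: 0.0
```

Request:
{"op": "servo_tool", "data": {"moves": [[[0,0,-0.01,0,100],[0,0,-0.02,0,100],[0,0,-0.03,0,100],[0,0,-0.03,0,100],[0,0,-0.03,0,100],[0,0,-0.03,0,100],[0,0,-0.03,0,100],[0,0,0,0,100],[0,0,0,0,100],[0,0,0,0,100]]]}}

```text
clock: 21.2
position: [0.5202, -0.1014, 0.2455]
tool_rot: [[-0.0, 1.0, -0.001], [1.0, 0.0, 0.0], [0.0, -0.001, -1.0]]
wrist_force: [0.2, -0.5, -0.2]
opening: 0.0855
gripper_force: 0.0
```

```bash
python3 - <<'E'
from h import *
S=camera("scene");W=camera("wrist")
a=cv2.resize(S["image"][90:350,160:420],(400,400));b=cv2.resize(W["image"],(400,300))
cv2.imwrite("pics/s8.png",cv2.hconcat([a,cv2.copyMakeBorder(b,0,100,0,0,0)]))
E
```

```text
(no output)
```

View pics/s8.png

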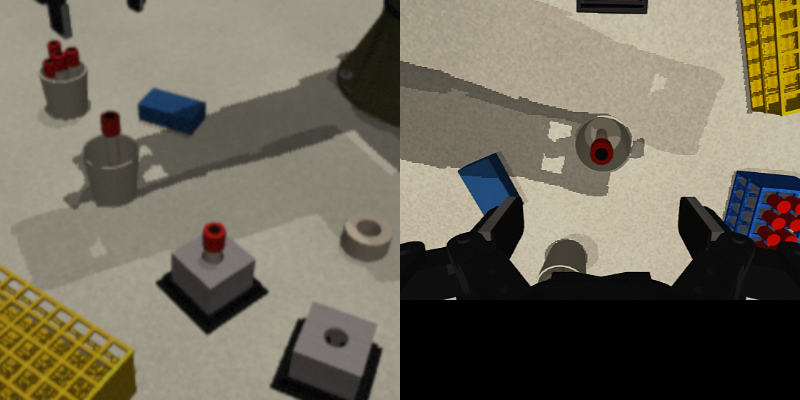

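The tall tube stands upright in the pot, cap at crop (110,124). The block is empty and down, and the short tube is in place at (213,237). Nothing touches the robot, so I'm handing in.

```bash
python3 -c "
from rig import ctrl;print(ctrl.hand_in())"
```

```text
the job is handed in; nothing more can be done
None
```

I twisted the tall tube free with its block staying down, stood it upright in the empty pot, left the short tube in place, and handed the job in at about 21 s; the hand-in returned no verdict.

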